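# Slide the cigar mould into the press bay and close the hood

### The job

The slotted cigar mould on its rail carrier has to go into the press bay. First take out the wooden spacer block left lying in the bay and lay it flat and lengthwise on the cork pad on the cutting board; then push the carrier along the rail until it clicks into the detent at the press bay, without running past it; last, swing the hinged metal hood gently down until it is fully closed over the mould. Do not shift or knock over the other things on the bench.

Things in the scene. Friction and masses are not known exactly. Their poses are not given: they have to be found in the camera images.
- rail: fixed aluminium rail 64 mm wide, top face 30 mm above the bench; origin on the bench under its centreline, +y along the rail from the loading end (y = -0.26) to the press bay (y = 0 to 0.17), x across. The bay has wooden sills at x = +-56 to +-72 mm and an end wall at y = 0.16 to 0.172, all 36 mm high, with two 46 mm hinge posts at y = 0.169
- carrier (a joint): carrier travel along rail +y, m; its centre is at rail y = -0.16 + value. The bay's detent holds it at 0.24 (clicks in within 3 mm, takes about 5 N; sliding friction 2 N); end stop at 0.257. Carrier: wooden plate 100 mm wide with a black slotted mould holding brown cigars, 96 mm (x) by 120 mm (y), solid from 31 to 78 mm above the bench
- carrier_tail (a point): centre of the carrier's rear end face (facing the loading end, the face to push), 59 mm above the bench; 60 mm behind the carrier's centre
- hood (a joint): angle of the aluminium hood, rad: 0 closed, 1.57 upright; the stiff hinge (0.3 N m) stays where left. Axis along rail x at rail y = 0.16, 42 mm above the bench. Closed, its flat top is 52 mm above the axis, 140 mm wide, reaching 145 mm from the axis to the loading end; skirts 50 mm deep. A bar handle 70 mm wide, 10 mm thick, stands 25 mm out from the free edge
- hood_hinge (a point): middle of the hood's hinge axis; the axes turn with the hood: x along the hinge, -y from the hinge towards the free edge, z out through the hood's top
- hood_edge (a point): middle of the free edge of the hood's outer (top) face, at (0, -145, 52) mm from the hinge in the hood's frame; same axes as hood_hinge
- block: loose spacer block of light wood with two dark bands, 40 mm (x) by 110 mm (y, its length) by 36 mm high, about 0.13 kg. Origin at the centre of its underside; starts lying on the rail in the bay, in the carrier's way
- block_end0 (a point): centre of the block's -y end face, 55 mm from its middle and 18 mm above its underside
- block_end1 (a point): centre of the block's +y end face, 55 mm from its middle and 18 mm above its underside
- board: fixed wooden cutting board 330 mm (x) by 170 mm (y), 25 mm thick; origin at the centre of its underside, on the bench
- pad: fixed cork pad 70 mm (x) by 130 mm (y, its length), 4 mm thick, on the board in one of three places side by side; origin at the centre of its underside, 25 mm above the bench
- jar: bystander: jar with steel lid, 56 mm diameter, 58 mm high, stands on the board; origin at the centre of its base
- punch: bystander: black stepped cap cutter, 58 mm diameter, 52 mm high, stands on the board; origin at the centre of its base
- bottle: bystander: amber bottle 60 mm diameter, 165 mm tall, close to the rail; origin at the centre of its base
- cutters: bystander: red-handled cutters lying on the bench, 150 mm long (y), 60 mm wide, 16 mm high; origin on the bench near their middle
- mug: bystander: white mug 74 mm diameter with a handle to its +y, 85 mm high; origin at the centre of its base
- cigar_box: bystander: open wooden cigar box 170 mm (x) by 100 mm (y), 45 mm high, beyond the hood; origin at the centre of its underside
Mind the look-alikes: they are no part of the job. There is more than one size of the block; the job needs the largest.

How it is judged (in metres and radians):
On the way, in this order (a step that is already met when the one before it is completed fails the run):
1. the spacer block lies released on the cork pad (x of block_end0 in the frame of pad between -0.032 and 0.032 m and y of block_end0 in the frame of pad between -0.072 and 0.072 m and z of each of block_end0, block_end1 in the frame of pad below 0.03 m and x of block_end1 in the frame of pad between -0.032 and 0.032 m and y of block_end1 in the frame of pad between -0.072 and 0.072 m and linear speed of block below 0.03 m/s and contact force between block and the fingers below 0.1 N), for 0.2 s.
2. the carrier is in the detent of the press bay (value of joint carrier between 0.235 and 0.245 m and velocity of joint carrier between -0.02 and 0.02 m/s), for 0.2 s.
3. the hood is closed over the mould (value of joint hood below 0.05 rad), for 0.2 s.
At the end, for the whole second after the job is handed in: The block lies flat on the cork pad, both ends of its centreline within the pad (32 mm either side of the pad's centre across, 72 mm lengthwise) and released; the carrier rests within 5 mm of the detent at 0.24 m; the hood is within 0.05 rad of closed (all of step 1 and all of step 2 and value of joint hood below 0.05 rad); the robot touches nothing.
It fails at once if a bystander was shifted by more than 25 mm or tipped by more than 0.4 rad (distance of any of jar, punch, bottle, cutters, mug, cigar_box from where it was at the start of the episode above 0.025 m or angle between any of jar, punch, bottle, cutters, mug, cigar_box's own z axis and vertical above 0.4 rad).
It fails at once if the carrier was run past the detent by more than 10 mm (value of joint carrier above 0.25 m).
It fails at once if the hood was slammed (closing faster than 3 rad/s) (velocity of joint hood below -3 rad/s).
It also fails if it takes over 72 s, if anything falls off the work surface, if the arm or the gripper's body presses on something with over 40 N, if the wrist force passes 120 N, or if a joint passes its speed limit or range.

### The arm

A 6-joint arm with a two-finger parallel gripper is mounted at the origin on the work surface. World frame = base frame: x ahead of the robot, y to its left, z up, the work surface at z = 0. Lengths are in mm, angles in rad, forces in N, time in s.
With the tool pointing down it reaches from about 275 to 750 mm from the base axis. Payload 10.2 kg.
Tool frame: the origin (TCP) lies between the finger pads; the fingertips stand 14 mm ahead of it and the grasp point (between the pads) lies 5 mm behind it; z points along the fingers, y is the line along which they close (so a half turn about z gives the same grasp; the last joint's range is limited). The gripper opens to 88 mm and grips with 3 to 60 N. Pads are 18 mm wide; open, the fingers measure 123 mm over their backs; the gripper's body (75 mm by 187 mm) begins 45 mm behind the grasp point.
Start: joints at [-1.564, 0.313, 1.498, -0, 1.331, -0.223], TCP at [119.572, -511.208, 217.62] pointing down, gripper open.
Joint ranges: [-2.94, 2.94], [-0.97, 2.17], [0.19, 2.56], [-1.23, 4.37], [0.02, 3.11], [-2.88, 2.88]. Speed limits (rad/s): [2.39, 2.39, 3.01, 3.14, 3.14, 3.14].

### API

Orientations are given as a unit quaternion [w, x, y, z].
In Python, from plant import * gives the robot as it stands.
- The arm moves only by the tool jog_arm, never from a script. Its argument "commands" is a list of rows, each an object with "fingers": the finger opening in m, from 0 to 0.0881; "delta_pos": the shift along the tool's x, y, z in m, a list of three; "spin": the turn about the tool's z in degrees. In form: [{"fingers": fingers, "delta_pos": [dx, dy, dz], "spin": spin}, ...]. A call has exactly 5 rows; each row is the pose to reach, as a shift and turn from the pose commanded when the call began, along the tool's axes at that moment; what a row does not reach only later rows make up. A row lasts 1/10 s, in which the tool goes at most 50 mm and 8.59 degrees, less where a joint would pass 70% of its speed; a pose out of reach is approached as far as the arm can. A call with a gripper value outside its range is refused whole. The fingers move at their own pace and stop on an object; the grip force is fixed at half the most. Time passes only in rows, so rows that repeat a pose let the fingers close, or fill a call up. It gives the time, the measured TCP pose, the force, the opening and the grip force at its end, in the units of the state.
- sense(): the state, without advancing time (a new reading comes with each control period).
- camera(name): name is "scene" or "top" or "wrist"; returns a dict with "frame" (420x560x3 uint8, red, green, blue), "range_z" (420x560 float32, mm along the optical axis (not along the pixel's ray), 0 where there is no reading), "mtx" (3x3 intrinsics, pixels), "R" (3x3) and "t" (3): a world point X has camera coordinates R X + t. Camera axes: x right, y down, z forward; pixel columns grow to the right and rows downward; lengths in mm; the calibration is good to about 2 mm. The wrist camera is an equidistant fisheye: a pixel r from the principal point sees the ray r / f radians off the axis. A picture is of the moment at which its call begins.
- sign_off(): hands the job in; it is judged then, once.
The state is a dict: "time_s": time; "qpos": joint angles; "joint_vel": joint speeds; "tau": joint torques, N m; "eef_pos": TCP position; "tool_rot": TCP orientation; "wrist_force": force on the tool from outside, world axes, zero at the start; "wrist_torque": the same for the moment, N m; "width": finger opening in mm; "finger_force": force on a finger pad.
Only numpy, scipy, OpenCV 4.12 (cv2) and the standard library are available. Lean on these libraries where they do the work, as an engineer would, in place of code of your own. Each camera call takes 0.05 s, during which the arm holds its last target. There are 200 camera calls.

## Working session

There is one attempt and no reset: what is moved stays moved. The work goes in short steps, Python scripts to look and compute and a tool call to move; the robot and the scene stay as the last step left them, time stands still between calls to the robot, and variables do not carry over. Pictures are saved under pics/ and viewed, at most 10 in all, crops included, and the job is handed in when it is done.

Besides the shell and the picture viewer there is one more tool, called after ">>>" as a command line: name --argument value ..., lists and objects as JSON in quotes. jog_arm: Moves the arm, as the interface text tells. Its arguments: {"type":"object","properties":{"commands":{"type":"array"}},"required":["commands"]}

```bash
mkdir -p pics && cat > h.py <<'E'
from plant import *
import numpy as np, cv2
def snap(n,f):
    c=camera(n); cv2.imwrite('pics/'+f+'.png',cv2.cvtColor(c['frame'],cv2.COLOR_RGB2BGR)); np.savez('pics/'+f+'.npz',**c); return c
def pts(c):
    z=c['range_z'].astype(float); h,w=z.shape; K=np.array(c['mtx']); v,u=np.mgrid[:h,:w]
    p=np.stack([(u-K[0,2])/K[0,0]*z,(v-K[1,2])/K[1,1]*z,z],-1)
    return (p-np.array(c['t']))@np.array(c['R'])   # world; invalid where z==0
E
python3 - <<'E'
from h import *
for n in('scene','top'):
    c=snap(n,n+'0'); print(n,c['mtx'],c['R'],c['t'],(c['range_z']>0).mean())
print(sense())
E
```

```text
scene [[392.10905672   0.         281.07235479]
 [  0.         392.10905672 207.07242488]
 [  0.           0.           1.        ]] [[-0.39286431  0.91959176  0.00293666]
 [ 0.74333449  0.31944122 -0.58771689]
 [-0.5413977  -0.22871007 -0.80906133]] [ 178.27590397 -384.5414803  1337.03430827] 0.9958843537414966
top [[401.21095248   0.         283.99704673]
 [  0.         401.21095248 208.13530759]
 [  0.           0.           1.        ]] [[ 0.01105151 -0.99953099  0.02855972]
 [-0.99122731 -0.01471268 -0.13134669]
 [ 0.13170527 -0.02685759 -0.99092502]] [  29.86775433  589.34719923 1099.75888983] 0.9958163265306123
{'time_s': 0.1, 'qpos': array([-1.56442406e+00,  3.13367765e-01,  1.49832716e+00, -1.75606286e-05,
        1.33104885e+00, -2.23411406e-01]), 'joint_vel': array([-0.00238355, -0.00085011, -0.00182413,  0.00018071,  0.00057943,
       -0.00101533]), 'tau': array([ 3.02525499e-03, -4.02815223e+01, -2.52645314e+01,  6.94960146e-02,
        3.41304392e-02, -3.87807802e-05]), 'eef_pos': array([ 119.55374783, -510.95340316,  217.1445563 ]), 'tool_rot': array([-5.73097305e-04,  9.93406786e-01,  1.14641295e-01,  5.38591240e-05]), 'wrist_force': array([-0.19532519, -0.46011201,  0.5013249 ]), 'wrist_torque': array([ 0.00828265, -0.04949472,  0.04202728]), 'finger_force': 0.0, 'width': 88.20531328166715}
```

View pics/top0.png

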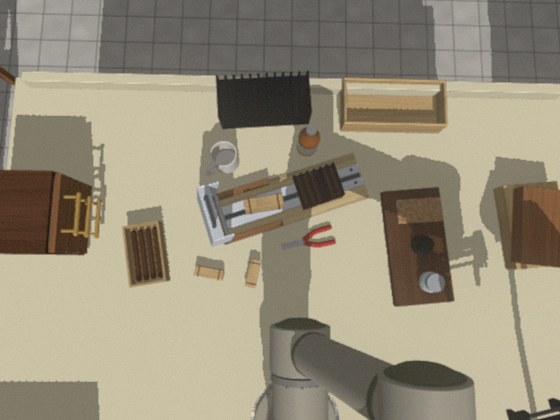

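View pics/scene0.png

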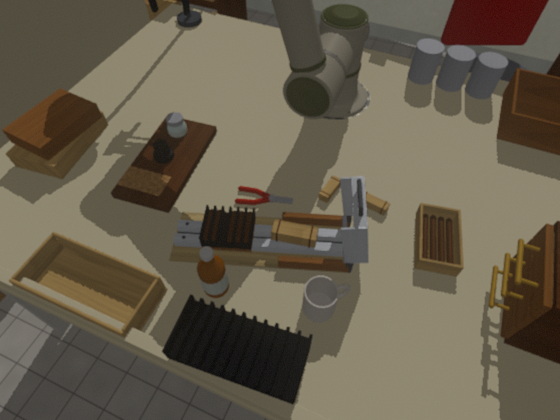

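Top view: block at about (264,204), mould (318,185), upright hood (212,212), board (418,246) with cork pad (420,210), punch (422,244), jar (431,283), bottle (310,138), cutters (310,240). The scene view agrees, and the small blocks near (210,272) and (253,272) in the top view are the decoys.

```bash
cat > m.py <<'E'
from h import *
def rect(c,P,box,zlo,zhi,extra=None):
    u0,v0,u1,v1=box; m=np.zeros(P.shape[:2],bool); m[v0:v1,u0:u1]=1
    m&=(P[...,2]>zlo)&(P[...,2]<zhi)&(c['range_z']>0)
    if extra is not None:m&=extra
    n,l,s,_=cv2.connectedComponentsWithStats(m.astype(np.uint8)); m=l==1+np.argmax(s[1:,4])
    q=P[m]; r=cv2.minAreaRect(q[:,:2].astype(np.float32))
    return np.round(r[0],1),np.round(r[1],1),round(r[2],2),m.sum(),np.round(np.median(q[:,2]),1)
if __name__=='__main__':
    c=dict(np.load('pics/top0.npz')); P=pts(c)
    f=c['frame'].astype(int); hsv=cv2.cvtColor(c['frame'],cv2.COLOR_RGB2HSV)
    for n,b,lo,hi in [('bench',(450,100,480,180),-20,20),('block',(235,185,295,220),58,76),('mould',(285,155,350,215),69,90),('board',(375,180,460,310),15,27.2),('boardall',(375,180,460,310),15,40),
      ('pad',(390,190,450,230),27.3,36),('bottle',(290,115,330,165),50,200),('punch',(405,230,440,260),50,90),('jar',(410,265,450,300),60,100),('hood',(190,170,235,250),90,260),('mug',(200,135,245,180),60,100),('cutters',(275,220,340,255),6,25),('railtop',(340,160,370,195),26,36)]:
        try: print(n,*rect(c,P,b,lo,hi))
        except Exception as e: print(n,e)
    for u,v in [(418,200),(435,215),(418,228),(400,208),(264,204),(205,205),(215,235),(318,185)]: print((u,v),P[v,u].round(1),c['frame'][v,u])
E
python3 m.py
```

```text
bench [ 815.5 -511.1] [ 94.5 256. ] 87.3 2383 -0.8
block [598.9  96.7] [ 40.9 109.9] 10.23 570 65.2
mould [657.9 -77.8] [94.3 14.5] 18.09 96 76.5
board [ 488.4 -344.7] [330.4 172.4] 5.7 4734 24.0
boardall [ 488.4 -344.7] [330.4 172.4] 5.7 6086 24.7
pad [ 590.7 -350.6] [ 74.1 130.9] 2.84 709 29.3
bottle [774.3 -25. ] [59.5 50.8] 79.65 481 112.4
punch [ 489.9 -350.8] [38.6 39.2] 41.22 209 75.2
jar [ 386.8 -369. ] [49.3 47.2] 51.72 297 81.9
hood [556.4 220.6] [141.   71.6] 18.52 990 189.8
mug [720.5 212.8] [72.9 95. ] 74.39 266 79.1
cutters [500.3 -30. ] [ 57.5 153.6] 14.67 449 12.2
railtop [ 666.  -159.7] [24.2 64. ] 19.43 164 29.3
(418, 200) [ 619.4 -350.1   30.6] [103  84  62]
(435, 215) [ 576.6 -398.7   29.4] [105  85  64]
(418, 228) [ 538.6 -349.1   26.1] [61 48 35]
(400, 208) [ 596.1 -298.8   25.1] [107  86  64]
(264, 204) [596.4  93.8  63.3] [166 139 100]
(205, 205) [573.2 234.3 193.4] [174 178 180]
(215, 235) [500.5 207.7 192.8] [182 186 188]
(318, 185) [649.8 -54.9  77. ] [49 50 39]
```

```bash
cat >> h.py <<'E'
from scipy.spatial.transform import Rotation as Ro
def go(x,y,z,yaw):  # target world TCP, tool-y yaw deg (mod 180): print delta & spin
    s=sense(); R=Ro.from_quat(s['tool_rot'],scalar_first=True).as_matrix()
    d=R.T@(np.array([x,y,z])-s['eef_pos'])/1000
    cur=np.degrees(np.arctan2(R[1,1],R[0,1])); w=(yaw-cur+90)%180-90
    print('t',round(s['time_s'],2),'tcp',s['eef_pos'].round(1),'yaw',cur.round(2),'F',s['wrist_force'].round(1),'-> d',d.round(4),'spin',round(-w,2),'(or %+.2f)'%(-w+180*np.sign(w)))
E
python3 - <<'E'
from h import *
from m import rect
c=dict(np.load('pics/top0.npz')); P=pts(c); f=c['frame'].astype(int); z=P[...,2]
V,U=np.mgrid[:420,:560]
def mr(m):
    r=cv2.minAreaRect(P[m][:,:2].astype(np.float32)); return np.round(r[0],1),np.round(r[1],1),round(r[2],2),m.sum()
m=(U>285)&(U<350)&(V>155)&(V<215)&(z>70)&(z<85); m=m&(cv2.boxFilter(m.astype(np.float32),-1,(7,7))>0.25); print('mould',*mr(m))
m=(U>388)&(U<455)&(V>190)&(V<235)&(f[...,0]>80)&(z>20)&(z<40)
n,l,s,_=cv2.connectedComponentsWithStats(m.astype(np.uint8)); print('padcol',*mr(l==1+np.argmax(s[1:,4])))
# rail frame guess from mould centre (rail y=-0.16) & angle
for a in (18.0,18.5,19.2):
    e=np.radians(a); ex=np.array([np.cos(e),np.sin(e)]); ey=np.array([-ex[1],ex[0]])
    q=P[(U>190)&(U<370)&(V>150)&(V<250)&(z>25)&(z<33)&(c['range_z']>0)][:,:2]
    x=q@ex; print(a,'rail-top x hist',np.percentile(x,[1,10,50,90,99]).round(1))
    for n,p in(('block',(598.9,96.7)),('mould',(651,-53))): print(n,(np.array(p)@ex).round(1),(np.array(p)@ey).round(1))
    q=P[(U>190)&(U<240)&(V>170)&(V<255)&(z>90)]; 
    y=q[:,:2]@ey; 
    for zz in (100,130,160,180,190,200,210,225): 
        k=abs(q[:,2]-zz)<6; print(zz,k.sum(),np.percentile(y[k],[5,50,95]).round(0) if k.any() else '',end=';')
    print()
go(599,97,130,10.2)
E
```

```text
mould [649.2 -56.4] [ 89.4 120.8] 19.1 515
padcol [ 574.6 -341.1] [103.3 161.4] 5.11 1402
18.0 rail-top x hist [527.4 569.8 593.1 632.4 735.9]
block 599.5 -93.1
mould 602.8 -251.6
100 31 [20. 70. 73.];130 33 [17. 65. 67.];160 34 [ 9. 55. 62.];180 66 [ 4. 26. 57.];190 573 [21. 38. 53.];200 49 [42. 49. 53.];210 5 [34. 39. 43.];225 92 [33. 37. 40.];
18.5 rail-top x hist [526.8 568.8 590.3 630.5 735.5]
block 598.6 -98.3
mould 600.5 -256.8
100 31 [14. 65. 67.];130 33 [11. 60. 62.];160 34 [ 3. 50. 56.];180 66 [-2. 21. 51.];190 573 [16. 33. 48.];200 49 [36. 43. 48.];210 5 [29. 33. 37.];225 92 [28. 31. 35.];
19.2 rail-top x hist [526.  567.  588.1 628.5 735. ]
block 597.4 -105.6
mould 597.4 -264.1
100 31 [ 7. 58. 60.];130 33 [ 4. 52. 54.];160 34 [-5. 44. 48.];180 66 [-9. 13. 44.];190 573 [ 9. 26. 40.];200 49 [28. 36. 41.];210 5 [22. 26. 30.];225 92 [21. 24. 28.];
t 0.1 tcp [ 119.6 -511.   217.1] yaw -76.83 F [-0.2 -0.5  0.5] -> d [ 0.6053 -0.4827  0.0878] spin -87.03 (or +92.97)
```

>>> jog_arm --commands '[{"fingers":0.06,"delta_pos":[0.2,-0.15,0],"spin":-40},{"fingers":0.06,"delta_pos":[0.2,-0.15,0],"spin":-40},{"fingers":0.06,"delta_pos":[0.2,-0.15,0],"spin":-40},{"fingers":0.06,"delta_pos":[0.2,-0.16,0],"spin":-40},{"fingers":0.06,"delta_pos":[0.2,-0.16,0],"spin":-40}]'

```text
time_s: 0.6
eef_pos: [274.9, -313.1, 217.4]
tool_rot: [-0.0, 0.893, 0.45, 0.0]
wrist_force: [0.3, -0.9, 0.7]
width: 59.7
finger_force: 0.0
```

```bash
python3 - <<'E'
from h import *
go(599,97,130,10.2)
c=dict(np.load('pics/top0.npz')); P=pts(c); z=P[...,2]; f=c['frame'].astype(int)
V,U=np.mgrid[:420,:560]
for a in (18.3,18.8):
    e=np.radians(a); ex=np.array([np.cos(e),np.sin(e)]); ey=np.array([-ex[1],ex[0]])
    q=P[...,:2]@np.stack([ex,ey],1); ok=c['range_z']>0
    k=ok&(abs(q[...,0]-599)<28)&(z>24)&(z<36)&(U>300)&(U<400); print('loading end y',np.percentile(q[k][:,1],[0,1,3]).round(1))
    for lo,hi in((-300,-270),(-380,-350),(-340,-310)):
        k=ok&(q[...,1]>lo)&(q[...,1]<hi)&(abs(q[...,0]-599)<90)&(z>22)&(z<36); print('x edges',lo,np.percentile(q[k][:,0],[2,98]).round(1))
    k=ok&(abs(q[...,0]-599)<45)&(q[...,1]>-150)&(q[...,1]<70)
    for side in (-64,64):
        k=ok&(abs(q[...,0]-599-side)<14)&(z>31)&(z<42); x=q[k]; x=x[(x[:,1]>-250)&(x[:,1]<60)]; print('sill',side,len(x),np.percentile(x[:,0],[3,97]).round(1),np.percentile(x[:,1],[2,98]).round(1))
m=(U>388)&(U<455)&(V>190)&(V<235)&(f[...,0]>80)&(z>26.5)&(z<40)&(P[...,0]>545)
n,l,s,_=cv2.connectedComponentsWithStats(cv2.morphologyEx(m.astype(np.uint8),cv2.MORPH_OPEN,np.ones((3,3),np.uint8))); print(s)
r=cv2.minAreaRect(P[l==1+np.argmax(s[1:,4])][:,:2].astype(np.float32)); print('pad',r)
E
```

```text
t 0.6 tcp [ 274.9 -313.1  217.4] yaw -36.54 F [ 0.3 -0.9  0.7] -> d [0.5224 0.0162 0.0876] spin -46.74 (or +133.26)
loading end y [-393.3 -392.4 -390.9]
x edges -300 [552.4 552.4]
x edges -380 [570.1 632.4]
x edges -340 [569.8 632.6]
sill -64 300 [526.5 542. ] [-128.6   20.7]
sill 64 300 [654.1 669.7] [-126.7   21.5]
loading end y [-398.7 -397.7 -396.3]
x edges -300 [549.7 549.9]
x edges -380 [567.1 629.2]
x edges -340 [562.  629.5]
sill -64 307 [526.  542.1] [-196.2   15.9]
sill 64 300 [653.6 669.2] [-132.6   15.8]
[[     0      0    560    420 234805]
 [   399    199     17     24    173]
 [   417    199      4      3     12]
 [   422    198     12     15     92]
 [   399    200      3      4     12]
 [   397    206      3      3      9]
 [   418    206     10     12     45]
 [   436    209      4      6     19]
 [   415    212      3      3      9]
 [   428    218      7      4     24]]
pad ((587.6697998046875, -318.0299377441406), (39.4590950012207, 74.30960083007812), 73.37440490722656)
```

>>> jog_arm --commands '[{"fingers":0.06,"delta_pos":[0.522,0.016,0],"spin":-46.7},{"fingers":0.06,"delta_pos":[0.522,0.016,0],"spin":-46.7},{"fingers":0.06,"delta_pos":[0.522,0.016,0],"spin":-46.7},{"fingers":0.06,"delta_pos":[0.522,0.016,0],"spin":-46.7},{"fingers":0.06,"delta_pos":[0.522,0.016,0],"spin":-46.7}]'

```text
time_s: 1.1
eef_pos: [431.0, -117.6, 217.6]
tool_rot: [0.0, 0.666, 0.746, -0.0]
wrist_force: [0.3, -1.4, 0.1]
width: 60.1
finger_force: 0.0
```

```bash
python3 -c "
from h import *
go(599,97,140,10.2)"
```

```text
t 1.1 tcp [ 431.  -117.6  217.6] yaw 6.49 F [ 0.3 -1.4  0.1] -> d [0.1942 0.1912 0.0776] spin -3.71 (or +176.29)
```

>>> jog_arm --commands '[{"fingers":0.06,"delta_pos":[0.194,0.191,0.03],"spin":-3.7},{"fingers":0.06,"delta_pos":[0.194,0.191,0.03],"spin":-3.7},{"fingers":0.06,"delta_pos":[0.194,0.191,0.03],"spin":-3.7},{"fingers":0.06,"delta_pos":[0.194,0.191,0.03],"spin":-3.7},{"fingers":0.06,"delta_pos":[0.194,0.191,0.03],"spin":-3.7}]'

```text
time_s: 1.6
eef_pos: [585.3, 77.1, 189.7]
tool_rot: [-0.0, 0.644, 0.765, -0.0]
wrist_force: [0.4, -0.3, 0.2]
width: 59.8
finger_force: 0.0
```

```bash
python3 -c "
from h import *
go(599,97,51,10.2)
snap('wrist','w1')"
```

```text
t 1.6 tcp [585.3  77.1 189.7] yaw 9.85 F [ 0.4 -0.3  0.2] -> d [0.0172 0.0169 0.1387] spin -0.35 (or +179.65)
```

View pics/w1.png

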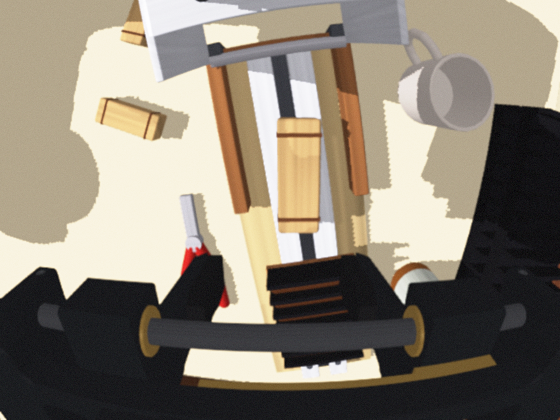

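The wrist view shows the block square to the tool at (299,175), the mould at (310,310) behind it and the hood at the top. The aim agrees with the top-view measurement, so I descend.

>>> jog_arm --commands '[{"fingers":0.06,"delta_pos":[0.017,0.017,0.03],"spin":-0.35},{"fingers":0.06,"delta_pos":[0.017,0.017,0.075],"spin":-0.35},{"fingers":0.06,"delta_pos":[0.017,0.017,0.11],"spin":-0.35},{"fingers":0.06,"delta_pos":[0.017,0.017,0.138],"spin":-0.35},{"fingers":0.06,"delta_pos":[0.017,0.017,0.138],"spin":-0.35}]'

```text
time_s: 2.15
eef_pos: [596.0, 94.8, 48.3]
tool_rot: [-0.003, 0.642, 0.767, -0.002]
wrist_force: [0.7, -0.8, 0.5]
width: 59.9
finger_force: 0.0
```

>>> jog_arm --commands '[{"fingers":0.03,"delta_pos":[0,0,0],"spin":0},{"fingers":0.03,"delta_pos":[0,0,0],"spin":0},{"fingers":0.03,"delta_pos":[0,0,0],"spin":0},{"fingers":0.03,"delta_pos":[0,0,0],"spin":0},{"fingers":0.03,"delta_pos":[0,0,0],"spin":0}]'

```text
time_s: 2.65
eef_pos: [598.6, 94.8, 52.9]
tool_rot: [0.0, 0.642, 0.767, 0.0]
wrist_force: [1.2, -0.3, -0.3]
width: 30.4
finger_force: 0.0
```

```bash
python3 -c "
from h import *
print(sense()['width'],sense()['finger_force'])
a=snap('scene','s2')['frame']; w=snap('wrist','w2')['frame']
o=np.hstack([cv2.resize(a[150:300,150:420],(400,222)),cv2.resize(w,(400,222))]); cv2.imwrite('pics/v2.png',o[...,::-1])"
```

```text
30.37095329676047 0.0
```

View pics/v2.png

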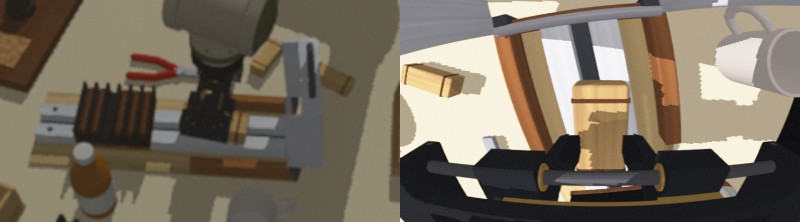

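Left crop: the gripper is over the block. Right crop: fingertips at both block sides near (580,150) and (640,150). The 30 mm width with no force doesn't fit a 40 mm block, so I'll close further and compare.

>>> jog_arm --commands '[{"fingers":0.0,"delta_pos":[0,0,0],"spin":0},{"fingers":0.0,"delta_pos":[0,0,0],"spin":0},{"fingers":0.0,"delta_pos":[0,0,0],"spin":0},{"fingers":0.0,"delta_pos":[0,0,0],"spin":0},{"fingers":0.0,"delta_pos":[0,0,0],"spin":0}]'

```text
time_s: 3.25
eef_pos: [598.4, 94.8, 52.2]
tool_rot: [-0.0, 0.642, 0.767, 0.0]
wrist_force: [0.3, 0.4, 0.7]
width: 0.5
finger_force: 0.0
```

```bash
python3 -c "
from h import *
print(sense()['width'],sense()['finger_force'],sense()['eef_pos'])
w=snap('wrist','w3')['frame']
cv2.imwrite('pics/v3.png',cv2.resize(w[180:380,100:460],(720,400))[...,::-1])"
```

```text
0.5443848040728146 0.0 [598.38744022  94.8052146   52.22609832]
```

View pics/v3.png

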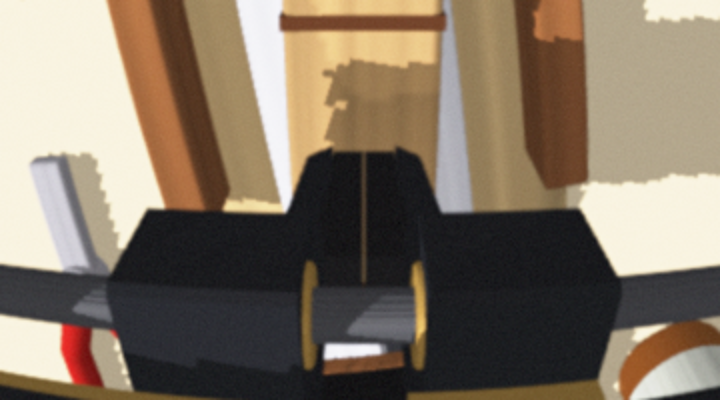

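The fingers closed fully in front of or above the block. I'll use depth to find where the tips really are.

```bash
python3 - <<'E'
from h import *
c=snap('scene','s3'); P=pts(c); b=dict(np.load('pics/scene0.npz')); Pb=pts(b)
V,U=np.mgrid[:420,:560]; ok=(c['range_z']>0)&(U>250)&(U<340)&(V>190)&(V<260)
ch=ok&(abs(c['range_z']-b['range_z'])>12); q=P[ch]
for lo in range(20,200,15):
    k=(q[:,2]>lo)&(q[:,2]<=lo+15)
    if k.sum()>3: print(lo,k.sum(),np.percentile(q[k],[3,50,97],axis=0).round(0).tolist())
m=ok&(Pb[...,2]>60)&(Pb[...,2]<72)&(b['range_z']>0)&(b['frame'][...,0]>90); print('block scene0',cv2.minAreaRect(Pb[m][:,:2].astype(np.float32)),np.median(Pb[m][:,2]))
k=ok&~ch&(P[...,2]>56)&(P[...,2]<72)&(c['frame'][...,0]>90)&(U>268); print('now',np.percentile(P[k],[3,50,97],axis=0).round(0).tolist())
t=snap('top','t3');Pt=pts(t); k=(t['range_z']>0)&(Pt[...,2]>56)&(Pt[...,2]<74)&(U>235)&(U<300)&(V>180)&(V<225); print('top now',k.sum(), np.percentile(Pt[k],[3,50,97],axis=0).round(0).tolist() if k.any() else '')
cv2.imwrite('pics/v4.png',np.hstack([cv2.resize(c['frame'][160:280,200:360],(400,300)),cv2.resize(t['frame'][140:260,190:350],(400,300))])[...,::-1])
E
```

```text
20 5 [[441.0, 124.0, 23.0], [523.0, 133.0, 30.0], [589.0, 170.0, 34.0]]
95 5 [[615.0, 92.0, 108.0], [616.0, 96.0, 109.0], [617.0, 100.0, 110.0]]
110 5 [[615.0, 96.0, 111.0], [616.0, 103.0, 112.0], [616.0, 107.0, 113.0]]
125 42 [[624.0, 84.0, 131.0], [679.0, 106.0, 137.0], [688.0, 141.0, 140.0]]
140 203 [[585.0, 65.0, 140.0], [631.0, 113.0, 147.0], [688.0, 141.0, 154.0]]
155 344 [[570.0, 66.0, 156.0], [623.0, 109.0, 160.0], [694.0, 142.0, 169.0]]
170 751 [[610.0, 80.0, 172.0], [669.0, 107.0, 178.0], [694.0, 142.0, 182.0]]
185 63 [[607.0, 81.0, 185.0], [611.0, 103.0, 190.0], [619.0, 122.0, 198.0]]
block scene0 ((601.3467407226562, 70.22460174560547), (46.99027633666992, 164.4251251220703), 5.725061416625977) 64.15949113578127
now [[574.0, 45.0, 61.0], [591.0, 135.0, 64.0], [609.0, 151.0, 66.0]]
top now 52 [[587.0, -3.0, 61.0], [627.0, 7.0, 66.0], [662.0, 148.0, 70.0]]
```

View pics/v4.png

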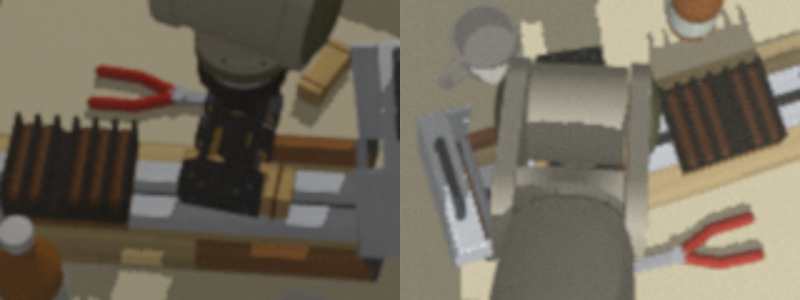

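```bash
cat >> h.py <<'E'
def wpts(c):
    z=c['range_z'].astype(float); K=np.array(c['mtx']); v,u=np.mgrid[:z.shape[0],:z.shape[1]]
    a=(u-K[0,2])/K[0,0]; b=(v-K[1,2])/K[1,1]; r=np.hypot(a,b)+1e-9; k=np.tan(np.minimum(r,1.5))/r
    p=np.stack([a*k*z,b*k*z,z],-1); return (p-np.array(c['t']))@np.array(c['R'])
E
python3 - <<'E'
from h import *
for f in('w1','w3'):
    c=dict(np.load(f'pics/{f}.npz')); P=wpts(c); R=c['R'];print(f,'cam',(-R.T@c['t']).round(1),'axis',R[2].round(2))
    L={'w1':[(299,140),(299,210),(300,180),(120,50),(265,100),(130,118),(210,340),(360,280),(180,260),(240,150)],
       'w3':[(280,188),(280,215),(280,250),(255,262),(310,262),(265,290),(290,290),(200,310),(360,310),(120,260)]}[f]
    for u,v in L: print((u,v),P[v,u].round(1),c['range_z'][v,u].round(1),c['frame'][v,u])
E
```

```text
w1 cam [571.9 157.2 356.6] axis [ 0.05 -0.31 -0.95]
(299, 140) [592.7 129.7  66.7] 284.9 [238 208 143]
(299, 210) [604.9  65.1  66.5] 305.7 [235 200 136]
(300, 180) [600.4  93.6  66.1] 297.0 [230 190 131]
(120, 50) [373.6 201.4  -1.2] 315.4 [249 243 224]
(265, 100) [555.1 160.2  29.4] 308.9 [246 246 249]
(130, 118) [412.  124.1  25.7] 315.8 [240 210 145]
(210, 340) [563.2  97.  291.5] 79.9 [65 66 68]
(360, 280) [618.3  91.7 235.8] 137.4 [22 21 24]
(180, 260) [ 4.768e+02 -4.740e+01  3.000e-01] 396.3 [249 243 225]
(240, 150) [536.7 103.8  14.3] 339.6 [102  72  46]
w3 cam [584.4 174.8 219.1] axis [ 0.06 -0.31 -0.95]
(280, 188) [590.9 135.7  65.9] 157.9 [136  91  59]
(280, 215) [593.3 121.8  65.4] 162.8 [156 123  84]
(280, 250) [596.7 102.7  65.4] 168.9 [144 113  75]
(255, 262) [584.8 102.8  83.4] 151.1 [24 26 30]
(310, 262) [610.2 107.5  83.7] 150.8 [34 31 29]
(265, 290) [590.7 102.4 105.5] 130.6 [22 22 23]
(290, 290) [600.8 104.  105.2] 130.9 [18 19 22]
(200, 310) [573.1 124.7 154.9] 75.8 [24 25 26]
(360, 310) [612.3 131.  153.9] 77.0 [21 24 27]
(120, 260) [477.1  40.9   6.9] 236.8 [135 133 141]
```

```bash
python3 - <<'E'
from h import *
c=dict(np.load('pics/w3.npz')); P=wpts(c)
for u in (262,270,290,298): print(u,[(v,P[v,u].round(0).tolist()) for v in range(250,264,2)])
c=dict(np.load('pics/w1.npz')); P=wpts(c)
for v in range(252,300,6): print(v,[P[v,u].round(0).tolist() for u in(205,215,350,360,370)])
go(598.5,95,52,10.2)
E
```

```text
262 [(250, [587.0, 101.0, 65.0]), (252, [588.0, 100.0, 66.0]), (254, [588.0, 103.0, 74.0]), (256, [588.0, 104.0, 78.0]), (258, [588.0, 104.0, 80.0]), (260, [588.0, 104.0, 82.0]), (262, [588.0, 103.0, 82.0])]
270 [(250, [592.0, 101.0, 65.0]), (252, [592.0, 101.0, 66.0]), (254, [592.0, 99.0, 65.0]), (256, [592.0, 103.0, 75.0]), (258, [592.0, 102.0, 76.0]), (260, [592.0, 102.0, 78.0]), (262, [592.0, 103.0, 81.0])]
290 [(250, [602.0, 104.0, 65.0]), (252, [602.0, 103.0, 66.0]), (254, [602.0, 102.0, 66.0]), (256, [601.0, 105.0, 74.0]), (258, [601.0, 104.0, 76.0]), (260, [601.0, 105.0, 79.0]), (262, [601.0, 104.0, 80.0])]
298 [(250, [606.0, 104.0, 65.0]), (252, [606.0, 103.0, 66.0]), (254, [605.0, 106.0, 75.0]), (256, [605.0, 107.0, 78.0]), (258, [605.0, 106.0, 78.0]), (260, [605.0, 106.0, 81.0]), (262, [605.0, 106.0, 83.0])]
252 [[511.0, -23.0, 13.0], [521.0, -27.0, 1.0], [683.0, 4.0, 6.0], [695.0, 6.0, 7.0], [711.0, 5.0, 0.0]]
258 [[547.0, 80.0, 216.0], [552.0, 80.0, 213.0], [618.0, 92.0, 214.0], [622.0, 94.0, 217.0], [627.0, 94.0, 217.0]]
264 [[548.0, 80.0, 221.0], [553.0, 80.0, 220.0], [617.0, 91.0, 220.0], [622.0, 92.0, 220.0], [625.0, 95.0, 224.0]]
270 [[550.0, 80.0, 227.0], [554.0, 81.0, 227.0], [615.0, 92.0, 227.0], [620.0, 92.0, 226.0], [624.0, 94.0, 229.0]]
276 [[551.0, 80.0, 232.0], [555.0, 79.0, 229.0], [615.0, 91.0, 232.0], [619.0, 92.0, 233.0], [623.0, 94.0, 234.0]]
282 [[552.0, 81.0, 238.0], [555.0, 76.0, 230.0], [615.0, 89.0, 233.0], [618.0, 92.0, 238.0], [622.0, 92.0, 238.0]]
288 [[553.0, 80.0, 242.0], [556.0, 74.0, 231.0], [615.0, 86.0, 235.0], [617.0, 91.0, 242.0], [621.0, 92.0, 243.0]]
294 [[554.0, 81.0, 248.0], [556.0, 71.0, 232.0], [616.0, 83.0, 234.0], [616.0, 91.0, 246.0], [620.0, 93.0, 248.0]]
t 3.4 tcp [598.4  94.8  52.2] yaw 10.19 F [ 0.1  0.1 -0.1] -> d [0.0002 0.0002 0.0002] spin -0.01 (or +179.99)
```

The fingertips really stand at z≈74 mm while the reported TCP is 52, so tip = reported z + 22. The horizontal position is correct. I'll open, lower 37 mm and close again.

>>> jog_arm --commands '[{"fingers":0.06,"delta_pos":[0,0,0],"spin":0},{"fingers":0.06,"delta_pos":[0,0,0],"spin":0},{"fingers":0.06,"delta_pos":[0,0,0],"spin":0},{"fingers":0.06,"delta_pos":[0,0,0],"spin":0},{"fingers":0.06,"delta_pos":[0,0,0],"spin":0}]'

```text
time_s: 3.9
eef_pos: [598.4, 94.8, 52.2]
tool_rot: [-0.0, 0.642, 0.767, 0.0]
wrist_force: [0.0, -0.2, 0.9]
width: 38.3
finger_force: 0.0
```

>>> jog_arm --commands '[{"fingers":0.06,"delta_pos":[0,0,0.01],"spin":0},{"fingers":0.06,"delta_pos":[0,0,0.02],"spin":0},{"fingers":0.06,"delta_pos":[0,0,0.03],"spin":0},{"fingers":0.06,"delta_pos":[0,0,0.036],"spin":0},{"fingers":0.06,"delta_pos":[0,0,0.036],"spin":0}]'

```text
time_s: 4.4
eef_pos: [597.7, 94.8, 14.9]
tool_rot: [-0.001, 0.642, 0.767, -0.001]
wrist_force: [0.1, -0.5, -0.3]
width: 60.1
finger_force: 0.0
```

>>> jog_arm --commands '[{"fingers":0.03,"delta_pos":[0,0,0],"spin":0},{"fingers":0.03,"delta_pos":[0,0,0],"spin":0},{"fingers":0.03,"delta_pos":[0,0,0],"spin":0},{"fingers":0.03,"delta_pos":[0,0,0],"spin":0},{"fingers":0.03,"delta_pos":[0,0,0],"spin":0}]'

```text
time_s: 4.9
eef_pos: [598.6, 94.8, 16.6]
tool_rot: [0.0, 0.642, 0.767, 0.0]
wrist_force: [-0.1, -0.1, 2.4]
width: 39.8
finger_force: 30.0
```

Gripped (39.8 mm, 30 N). Lift and carry to the pad.

>>> jog_arm --commands '[{"fingers":0.03,"delta_pos":[0,0,-0.04],"spin":0},{"fingers":0.03,"delta_pos":[0,0,-0.08],"spin":0},{"fingers":0.03,"delta_pos":[0,0,-0.12],"spin":0},{"fingers":0.03,"delta_pos":[-0.03,-0.006,-0.12],"spin":1},{"fingers":0.03,"delta_pos":[-0.07,-0.014,-0.12],"spin":2}]'

```text
time_s: 5.4
eef_pos: [597.2, 23.8, 137.4]
tool_rot: [0.001, 0.654, 0.756, 0.001]
wrist_force: [0.0, 0.1, -2.3]
width: 39.8
finger_force: 30.0
```

>>> jog_arm --commands '[{"fingers":0.03,"delta_pos":[-0.04,-0.008,0],"spin":1},{"fingers":0.03,"delta_pos":[-0.08,-0.016,0],"spin":2},{"fingers":0.03,"delta_pos":[-0.12,-0.024,0],"spin":3},{"fingers":0.03,"delta_pos":[-0.16,-0.032,0],"spin":3.7},{"fingers":0.03,"delta_pos":[-0.2,-0.04,0],"spin":3.7}]'

```text
time_s: 5.9
eef_pos: [585.4, -181.8, 136.1]
tool_rot: [-0.0, 0.679, 0.734, -0.0]
wrist_force: [1.0, 0.0, -1.8]
width: 39.8
finger_force: 30.0
```

```bash
python3 -c "
from h import *
print(sense()['width'],sense()['finger_force']); go(591,-352,120,4.5)"
```

```text
39.75376485229125 29.998431941494346
t 5.9 tcp [ 585.4 -181.8  136.1] yaw 4.47 F [ 1.   0.  -1.8] -> d [-0.1701 -0.0077  0.0161] spin -0.03 (or +179.97)
```

```bash
python3 - <<'E'
from h import *
c=snap('wrist','w5'); P=wpts(c)
k=(c['range_z']>0)&(abs(P[...,0]-590)<75)&(abs(P[...,1]+350)<95)&(P[...,2]>15)&(P[...,2]<40)
print(k.sum(),np.percentile(P[k],[2,50,98],axis=0).round(0).tolist())
f=c['frame'].astype(int); g=f[...,0]
for lo in range(20,200,20): print(lo,(k&(g>=lo)&(g<lo+20)).sum(),end=' ')
img=c['frame'].copy(); cv2.imwrite('pics/v5.png',img[...,::-1])
for (nm,th) in (('top',0),):
    t=snap('top','t5')
E
```

```text
1224 [[516.0, -420.0, 23.0], [542.0, -392.0, 25.0], [656.0, -303.0, 26.0]]
20 0 40 9 60 33 80 218 100 925 120 17 140 11 160 5 180 5
```

View pics/v5.png

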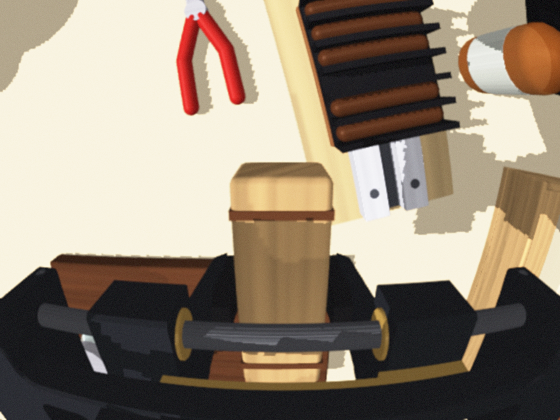

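The block hides the pad here, held level and square. I'll take the pad's edges from the first scene and top pictures instead.

```bash
python3 - <<'E'
from h import *
a=np.radians(5.7); ex=np.array([np.cos(a),np.sin(a)]); ey=np.array([-ex[1],ex[0]]); B=np.array([488.4,-344.7])
for n in('scene0','top0'):
    c=dict(np.load(f'pics/{n}.npz')); K=c['mtx'];R=c['R'];t=c['t']
    # sample brightness on the plane z=29 in board coords, 2 mm grid
    X,Y=np.meshgrid(np.arange(20,164,2.),np.arange(-84,86,2.))
    W=B+X[...,None]*ex+Y[...,None]*ey; W=np.dstack([W,np.full(X.shape,29.)])
    C=W@R.T+t; u=C[...,0]/C[...,2]*K[0,0]+K[0,2]; v=C[...,1]/C[...,2]*K[1,1]+K[1,2]
    I=cv2.remap(c['frame'],u.astype(np.float32),v.astype(np.float32),cv2.INTER_LINEAR)
    cv2.imwrite(f'pics/rect_{n}.png',cv2.resize(I,None,fx=5,fy=5,interpolation=cv2.INTER_NEAREST)[...,::-1])
a=cv2.imread('pics/rect_scene0.png');b=cv2.imread('pics/rect_top0.png'); cv2.imwrite('pics/v6.png',np.hstack([a,np.zeros((a.shape[0],20,3),np.uint8),b]))
E
```

```text
(no output)
```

View pics/v6.png

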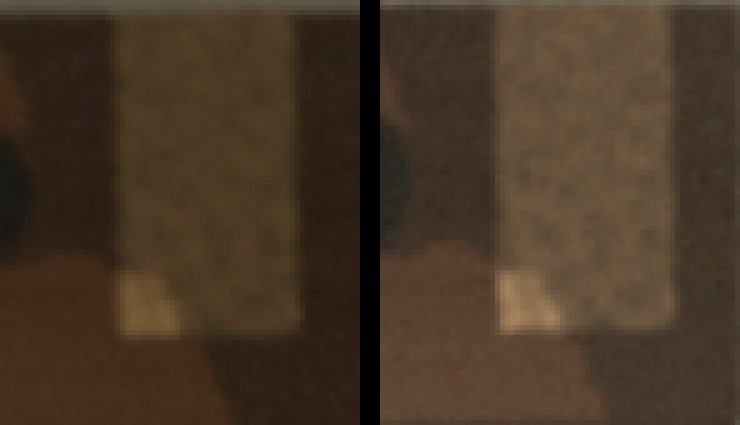

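In both rectified views the pad's edges run parallel to the board: x 66 to 138 and y −80 to 49 in the board frame. That puts the pad centre at world (591.5, −350.7), yaw 5.7°. The 72 × 130 mm size matches.

>>> jog_arm --commands '[{"fingers":0.03,"delta_pos":[-0.04,-0.002,0],"spin":-1.2},{"fingers":0.03,"delta_pos":[-0.08,-0.004,0],"spin":-1.2},{"fingers":0.03,"delta_pos":[-0.12,-0.006,0],"spin":-1.2},{"fingers":0.03,"delta_pos":[-0.16,-0.007,0.02],"spin":-1.2},{"fingers":0.03,"delta_pos":[-0.1705,-0.007,0.04],"spin":-1.2}]'

```text
time_s: 6.5
eef_pos: [591.8, -354.0, 95.4]
tool_rot: [0.001, 0.672, 0.74, -0.0]
wrist_force: [0.2, 0.8, -1.7]
width: 40.0
finger_force: 30.0
```

>>> jog_arm --commands '[{"fingers":0.03,"delta_pos":[0,0,0.02],"spin":0},{"fingers":0.03,"delta_pos":[0,0,0.04],"spin":0},{"fingers":0.03,"delta_pos":[0,0,0.06],"spin":0},{"fingers":0.03,"delta_pos":[0,0,0.06],"spin":0},{"fingers":0.03,"delta_pos":[0,0,0.06],"spin":0}]'

```text
time_s: 7.0
eef_pos: [592.5, -350.3, 36.6]
tool_rot: [-0.0, 0.671, 0.741, 0.0]
wrist_force: [0.1, 0.2, -1.5]
width: 39.7
finger_force: 30.0
```

```bash
python3 -c "
from h import *
go(591.5,-352.5,16,5.7)"
```

```text
t 7.0 tcp [ 592.5 -350.3   36.6] yaw 5.71 F [ 0.1  0.2 -1.5] -> d [-0.0021 -0.0012  0.0206] spin 0.01 (or -179.99)
```

>>> jog_arm --commands '[{"fingers":0.03,"delta_pos":[-0.002,-0.001,0.01],"spin":0},{"fingers":0.03,"delta_pos":[-0.002,-0.001,0.016],"spin":0},{"fingers":0.03,"delta_pos":[-0.002,-0.001,0.019],"spin":0},{"fingers":0.03,"delta_pos":[-0.002,-0.001,0.02],"spin":0},{"fingers":0.03,"delta_pos":[-0.002,-0.001,0.02],"spin":0}]'

```text
time_s: 7.5
eef_pos: [591.5, -352.8, 16.3]
tool_rot: [0.0, 0.671, 0.741, 0.0]
wrist_force: [0.7, 0.3, -1.3]
width: 39.7
finger_force: 30.0
```

>>> jog_arm --commands '[{"fingers":0.06,"delta_pos":[0,0,0],"spin":0},{"fingers":0.06,"delta_pos":[0,0,0],"spin":0},{"fingers":0.06,"delta_pos":[0,0,0],"spin":0},{"fingers":0.06,"delta_pos":[0,0,0],"spin":0},{"fingers":0.06,"delta_pos":[0,0,0],"spin":0}]'

```text
time_s: 8.0
eef_pos: [591.5, -352.9, 16.3]
tool_rot: [0.0, 0.671, 0.741, -0.0]
wrist_force: [-0.5, 0.2, 0.8]
width: 60.1
finger_force: 0.0
```

>>> jog_arm --commands '[{"fingers":0.06,"delta_pos":[0,0,-0.03],"spin":0},{"fingers":0.06,"delta_pos":[0,0,-0.07],"spin":0},{"fingers":0.06,"delta_pos":[0,0,-0.11],"spin":0},{"fingers":0.0,"delta_pos":[0.02,0,-0.13],"spin":0},{"fingers":0.0,"delta_pos":[0.05,0,-0.13],"spin":0}]'

```text
time_s: 8.5
eef_pos: [587.3, -304.4, 149.8]
tool_rot: [0.003, 0.672, 0.741, 0.0]
wrist_force: [0.5, 0.2, -0.9]
width: 45.6
finger_force: 0.0
```

```bash
cat > r.py <<'E'
from h import *
A=np.radians(18.75); EX=np.array([np.cos(A),np.sin(A)]); EY=np.array([-EX[1],EX[0]])
def rw(x,y): return (598+x)*EX+(y-135)*EY     # rail mm -> world
def rail(P): q=P[...,:2]@np.stack([EX,EY],1); return np.dstack([q[...,0]-598,q[...,1]+135,P[...,2]])
E
python3 - <<'E'
from r import *
for n,F in(('top',pts),('scene',pts),('wrist',wpts)):
    c=snap(n,n+'6'); P=F(c); k=(c['range_z']>0)&(P[...,2]>56)&(P[...,2]<70)&(abs(P[...,0]-591)<40)&(abs(P[...,1]+350)<90)&(c['frame'][...,0]>90)
    if k.sum()>20: print(n,'block',k.sum(),cv2.minAreaRect(P[k][:,:2].astype(np.float32)),np.median(P[k][:,2]))
    q=rail(P); ok=c['range_z']>0
    k=ok&(abs(q[...,0])<40)&(q[...,2]>71)&(q[...,2]<82)&(q[...,1]<0)&(q[...,1]>-260); 
    if k.sum()>20: print(n,'mould rail',k.sum(),np.percentile(q[k],[1,50,99],axis=0).round(1).tolist())
    for zz,lo,hi in((30,24,35),):
        k=ok&(abs(q[...,0])<28)&(q[...,2]>lo)&(q[...,2]<hi)&(q[...,1]<-200)&(q[...,1]>-320); print('rail end',np.percentile(q[k],[1,99],axis=0).round(1).tolist() if k.sum()>5 else '')
    for s in(-1,1):
        k=ok&(abs(q[...,0]-64*s)<6)&(q[...,2]>31)&(q[...,2]<42)&(abs(q[...,1])<100); print('sill',np.percentile(q[k],[1,50],axis=0).round(1).tolist() if k.sum()>5 else '')
p=rw(0,-188-60);print(p)
go(*p,90,-71.25); go(*p,23,-71.25)
E
```

```text
top block 71 ((594.9537963867188, -300.5358581542969), (19.658973693847656, 43.67436599731445), 57.746212005615234) 63.961527798278475
top mould rail 433 [[-39.2, -186.5, 71.2], [-0.5, -127.2, 76.8], [38.7, -67.2, 81.3]]
rail end [[-27.4, -261.9, 24.9], [27.8, -201.4, 34.0]]
sill [[-69.8, 0.9, 31.5], [-63.9, 50.5, 35.8]]
sill [[58.2, 0.6, 31.4], [64.0, 48.7, 35.2]]
scene block 439 ((592.2774658203125, -350.2948303222656), (40.295066833496094, 109.22427368164062), 5.989075183868408) 62.507534283383215
scene mould rail 498 [[-38.7, -185.8, 71.2], [0.8, -126.5, 75.8], [39.3, -66.2, 78.9]]
rail end [[-27.7, -261.4, 24.6], [27.8, -201.0, 31.6]]
sill [[-69.6, 2.1, 31.6], [-63.8, 49.3, 34.0]]
sill [[58.3, 2.1, 31.3], [63.9, 51.6, 34.3]]
wrist block 5189 ((592.3243408203125, -352.580322265625), (40.971435546875, 110.70857238769531), 6.0050153732299805) 64.73873436699427
rail end [[-27.6, -263.9, 25.0], [27.5, -200.6, 32.2]]
sill 
sill 
[ 689.37553265 -170.45343935]
t 8.65 tcp [ 586.7 -302.   146.8] yaw 5.79 F [-0.2  0.4 -0.9] -> d [0.1205 0.1154 0.0568] spin 77.04 (or -102.96)
t 8.65 tcp [ 586.7 -302.   146.8] yaw 5.79 F [-0.2  0.4 -0.9] -> d [0.1205 0.1154 0.1238] spin 77.04 (or -102.96)
```

Block measured at (592.3, −352), on the pad, flat and square. The rail frame checks out too: rail end −261.5, sill start about +1.5, mould centre −126.5, so the carrier is at about 0.033. Now to the carrier tail.

>>> jog_arm --commands '[{"fingers":0.0,"delta_pos":[0.04,0.035,0],"spin":8.5},{"fingers":0.0,"delta_pos":[0.07,0.07,0],"spin":17},{"fingers":0.0,"delta_pos":[0.1,0.1,0],"spin":25.5},{"fingers":0.0,"delta_pos":[0.12,0.115,0],"spin":34},{"fingers":0.0,"delta_pos":[0.12,0.115,0],"spin":42.5}]'

```text
time_s: 9.15
eef_pos: [690.5, -169.7, 145.1]
tool_rot: [-0.0, 0.895, 0.446, -0.0]
wrist_force: [-1.3, -0.2, 0.7]
width: -0.0
finger_force: 0.0
```

>>> jog_arm --commands '[{"fingers":0.0,"delta_pos":[0,0,0.02],"spin":8.5},{"fingers":0.0,"delta_pos":[0,0,0.03],"spin":17},{"fingers":0.0,"delta_pos":[0,0,0.04],"spin":25.5},{"fingers":0.0,"delta_pos":[0,0,0.04],"spin":34},{"fingers":0.0,"delta_pos":[0,0,0.04],"spin":34.5}]'

```text
time_s: 9.65
eef_pos: [688.9, -173.2, 105.3]
tool_rot: [-0.0, 0.987, 0.161, -0.001]
wrist_force: [0.0, 0.1, 1.2]
width: 0.9
finger_force: 0.0
```

```bash
python3 - <<'E'
from r import *
print(sense()['width']);go(*rw(0,-235),25,-71.25)
E
```

```text
0.885874294160285
t 9.65 tcp [ 688.9 -173.2  105.3] yaw -71.45 F [0.  0.1 1.2] -> d [ 0.0013 -0.0154  0.0803] spin -0.2 (or +179.80)
```

>>> jog_arm --commands '[{"fingers":0.0,"delta_pos":[0.001,-0.005,0.03],"spin":-0.2},{"fingers":0.0,"delta_pos":[0.001,-0.01,0.06],"spin":-0.2},{"fingers":0.0,"delta_pos":[0.001,-0.01,0.08],"spin":-0.2},{"fingers":0.0,"delta_pos":[0.001,-0.02,0.08],"spin":-0.2},{"fingers":0.0,"delta_pos":[0.001,-0.03,0.08],"spin":-0.2}]'

```text
time_s: 10.15
eef_pos: [680.5, -143.4, 26.8]
tool_rot: [0.0, 0.986, 0.165, 0.0]
wrist_force: [0.8, -0.3, 0.6]
width: 0.3
finger_force: 0.0
```

>>> jog_arm --commands '[{"fingers":0.0,"delta_pos":[0,-0.005,0],"spin":0},{"fingers":0.0,"delta_pos":[0,-0.01,0],"spin":0},{"fingers":0.0,"delta_pos":[0,-0.015,0],"spin":0},{"fingers":0.0,"delta_pos":[0,-0.02,0],"spin":0},{"fingers":0.0,"delta_pos":[0,-0.025,0],"spin":0}]'

```text
time_s: 10.65
eef_pos: [672.6, -120.1, 27.0]
tool_rot: [0.001, 0.986, 0.164, 0.001]
wrist_force: [0.5, -2.0, 2.0]
width: 0.3
finger_force: 1.4
```

```bash
cat > car.py <<'E'
from r import *
s=sense(); print('t',s['time_s'],'tcp rail',rail(s['eef_pos'][None,None])[0,0].round(1),'F along',(s['wrist_force'][:2]@EY).round(1),s['wrist_force'].round(1))
for n in('scene','top'):
    c=camera(n); q=rail(pts(c)); ok=c['range_z']>0; f=c['frame'].astype(int).max(-1)
    k=ok&(abs(q[...,0])<46)&(q[...,2]>70)&(q[...,2]<80)&(q[...,1]<170)&(q[...,1]>-260)
    k=cv2.morphologyEx(k.astype(np.uint8),cv2.MORPH_OPEN,np.ones((2,2)))>0
    if k.sum()>20: print(n,'mould',k.sum(),np.percentile(q[k][:,1],[1,3,50,97,99]).round(1))
    k=ok&(abs(q[...,0])<28)&(q[...,2]>24)&(q[...,2]<34)&(q[...,1]>-200)&(q[...,1]<158)
    if k.sum(): h=np.histogram(q[k][:,1],np.arange(-200,160,10))[0]; print(n,'rail seen y',[(int(-200+10*i),int(x)) for i,x in enumerate(h) if x])
E
python3 car.py
```

```text
t 10.65 tcp rail [   0.3 -194.9   27. ] F along -2.1 [ 0.5 -2.   2. ]
scene mould 424 [-201.1 -191.7  -96.5  -56.7  -56.6]
scene rail seen y [(-200, 25), (-190, 1), (-60, 43), (-50, 55), (-40, 59), (-30, 59), (-20, 59), (-10, 59), (0, 59), (10, 58), (20, 60), (30, 58), (40, 57), (50, 61), (60, 57), (70, 57), (80, 57), (90, 60), (100, 58), (110, 62), (120, 63), (130, 64), (140, 60)]
top mould 175 [-123.8 -103.1  -79.6  -58.1  -57.6]
top rail seen y [(-60, 35), (-50, 49), (-40, 48), (-30, 47), (-20, 49), (-10, 48), (0, 49), (10, 50), (20, 47), (30, 47), (40, 46), (50, 48), (60, 50), (70, 52), (80, 51), (90, 48), (100, 52), (110, 48), (120, 49), (130, 51), (140, 48)]
```

Contact at the expected place with 2 N along the rail, and the carrier is moving. Target is TCP rail y ≈ +2.4, 197 mm further on.

>>> jog_arm --commands '[{"fingers":0.0,"delta_pos":[0,-0.01,0],"spin":0},{"fingers":0.0,"delta_pos":[0,-0.022,0],"spin":0},{"fingers":0.0,"delta_pos":[0,-0.034,0],"spin":0},{"fingers":0.0,"delta_pos":[0,-0.046,0],"spin":0},{"fingers":0.0,"delta_pos":[0,-0.058,0],"spin":0}]'

```text
time_s: 11.25
eef_pos: [653.1, -63.9, 26.3]
tool_rot: [0.0, 0.986, 0.164, -0.0]
wrist_force: [1.3, -3.0, 1.9]
width: -0.1
finger_force: 1.8
```

>>> jog_arm --commands '[{"fingers":0.0,"delta_pos":[0,-0.012,0],"spin":0},{"fingers":0.0,"delta_pos":[0,-0.024,0],"spin":0},{"fingers":0.0,"delta_pos":[0,-0.036,0],"spin":0},{"fingers":0.0,"delta_pos":[0,-0.048,0],"spin":0},{"fingers":0.0,"delta_pos":[0,-0.058,0],"spin":0}]'

```text
time_s: 11.75
eef_pos: [634.3, -9.1, 26.3]
tool_rot: [-0.0, 0.986, 0.164, -0.0]
wrist_force: [1.3, -3.3, 2.0]
width: 0.6
finger_force: 1.7
```

>>> jog_arm --commands '[{"fingers":0.0,"delta_pos":[0,-0.01,0],"spin":0},{"fingers":0.0,"delta_pos":[0,-0.02,0],"spin":0},{"fingers":0.0,"delta_pos":[0,-0.03,0],"spin":0},{"fingers":0.0,"delta_pos":[0,-0.038,0],"spin":0},{"fingers":0.0,"delta_pos":[0,-0.045,0],"spin":0}]'

```text
time_s: 12.25
eef_pos: [619.8, 33.1, 26.2]
tool_rot: [-0.0, 0.986, 0.164, -0.0]
wrist_force: [1.0, -3.4, 2.9]
width: 0.1
finger_force: 1.5
```

```bash
python3 car.py
```

```text
t 12.25 tcp rail [ -0.4 -32.9  26.2] F along -3.6 [ 1.  -3.4  2.9]
scene mould 341 [-21.  -11.7  64.9 110.6 111.8]
scene rail seen y [(-200, 57), (-190, 56), (-180, 58), (-170, 55), (-160, 58), (-150, 57), (-140, 49), (-130, 50), (-120, 59), (-110, 58), (-100, 62), (-90, 55), (-80, 54), (-70, 49), (-60, 49), (-50, 27), (-40, 28), (-30, 28), (-20, 8), (100, 2), (110, 61), (120, 63), (130, 66), (140, 58)]
top mould 118 [ 61.5  61.7  83.9 103.6 103.8]
top rail seen y [(-200, 45), (-190, 49), (-180, 47), (-170, 46), (-160, 46), (-150, 20), (-140, 7), (-130, 7), (-120, 2), (-90, 1), (100, 13), (110, 43), (120, 50), (130, 49), (140, 50)]
```

>>> jog_arm --commands '[{"fingers":0.0,"delta_pos":[0,-0.007,0],"spin":0},{"fingers":0.0,"delta_pos":[0,-0.014,0],"spin":0},{"fingers":0.0,"delta_pos":[0,-0.02,0],"spin":0},{"fingers":0.0,"delta_pos":[0,-0.025,0],"spin":0},{"fingers":0.0,"delta_pos":[0,-0.029,0],"spin":0}]'

```text
time_s: 12.85
eef_pos: [610.3, 60.3, 25.9]
tool_rot: [-0.0, 0.986, 0.164, -0.0]
wrist_force: [0.9, -3.0, -1.2]
width: 0.5
finger_force: 1.1
```

```bash
python3 car.py
```

```text
t 12.85 tcp rail [-0.7 -4.1 25.9] F along -3.1 [ 0.9 -3.  -1.2]
scene mould 368 [-10.2  -2.3  79.5 142.5 144.2]
scene rail seen y [(-200, 57), (-190, 59), (-180, 56), (-170, 53), (-160, 60), (-150, 60), (-140, 59), (-130, 58), (-120, 58), (-110, 51), (-100, 52), (-90, 59), (-80, 58), (-70, 58), (-60, 56), (-50, 53), (-40, 47), (-30, 50), (-20, 26), (-10, 25), (0, 29), (10, 7), (130, 3), (140, 57)]
top mould 70 [109.  109.3 128.5 131.9 132. ]
top rail seen y [(-200, 47), (-190, 43), (-180, 48), (-170, 49), (-160, 48), (-150, 50), (-140, 46), (-130, 48), (-120, 29), (-110, 9), (-100, 7), (-90, 9), (-50, 2), (130, 13), (140, 48)]
```

>>> jog_arm --commands '[{"fingers":0.0,"delta_pos":[0,-0.001,0],"spin":0},{"fingers":0.0,"delta_pos":[0,-0.002,0],"spin":0},{"fingers":0.0,"delta_pos":[0,-0.003,0],"spin":0},{"fingers":0.0,"delta_pos":[0,-0.004,0],"spin":0},{"fingers":0.0,"delta_pos":[0,-0.0045,0],"spin":0}]'

```text
time_s: 13.45
eef_pos: [609.4, 64.1, 26.3]
tool_rot: [0.0, 0.986, 0.164, 0.0]
wrist_force: [0.8, -2.1, 0.6]
width: 0.6
finger_force: 1.0
```

```bash
python3 car.py | cut -c1-120
```

```text
t 13.45 tcp rail [-0.4 -0.1 26.3] F along -2.3 [ 0.8 -2.1  0.6]
scene mould 365 [ -6.9  -0.2  81.5 145.4 147.5]
scene rail seen y [(-200, 58), (-190, 57), (-180, 58), (-170, 54), (-160, 55), (-150, 58), (-140, 57), (-130, 60), (-120
top mould 102 [ 97.2  98.8 132.2 135.4 135.5]
top rail seen y [(-200, 49), (-190, 50), (-180, 45), (-170, 46), (-160, 45), (-150, 46), (-140, 48), (-130, 47), (-120,
```

>>> jog_arm --commands '[{"fingers":0.0,"delta_pos":[0,-0.0005,0],"spin":0},{"fingers":0.0,"delta_pos":[0,-0.001,0],"spin":0},{"fingers":0.0,"delta_pos":[0,-0.001,0],"spin":0},{"fingers":0.0,"delta_pos":[0,-0.0015,0],"spin":0},{"fingers":0.0,"delta_pos":[0,-0.0015,0],"spin":0}]'

```text
time_s: 14.05
eef_pos: [608.8, 65.6, 26.2]
tool_rot: [-0.0, 0.986, 0.164, 0.0]
wrist_force: [1.1, -1.5, -0.5]
width: 0.2
finger_force: 0.8
```

```bash
python3 car.py | cut -c1-120
```

```text
t 14.05 tcp rail [-0.4  1.4 26.2] F along -1.8 [ 1.1 -1.5 -0.5]
scene mould 397 [ -2.7  11.6 102.3 148.3 150.5]
scene rail seen y [(-200, 58), (-190, 57), (-180, 60), (-170, 57), (-160, 56), (-150, 58), (-140, 58), (-130, 59), (-120
top mould 87 [111.1 113.7 133.7 136.7 137. ]
top rail seen y [(-200, 51), (-190, 49), (-180, 45), (-170, 44), (-160, 46), (-150, 47), (-140, 47), (-130, 46), (-120,
```

>>> jog_arm --commands '[{"fingers":0.0,"delta_pos":[0,-0.0005,0],"spin":0},{"fingers":0.0,"delta_pos":[0,-0.001,0],"spin":0},{"fingers":0.0,"delta_pos":[0,-0.001,0],"spin":0},{"fingers":0.0,"delta_pos":[0,-0.001,0],"spin":0},{"fingers":0.0,"delta_pos":[0,-0.001,0],"spin":0}]'

```text
time_s: 14.65
eef_pos: [608.5, 66.5, 26.3]
tool_rot: [-0.0, 0.986, 0.164, 0.0]
wrist_force: [1.0, -2.0, 0.6]
width: 0.5
finger_force: 0.9
```

```bash
python3 car.py | cut -c1-120
```

```text
t 14.65 tcp rail [-0.4  2.4 26.3] F along -2.2 [ 1.  -2.   0.6]
scene mould 355 [ -3.4   9.5  85.7 148.4 150. ]
scene rail seen y [(-200, 53), (-190, 57), (-180, 58), (-170, 57), (-160, 53), (-150, 56), (-140, 57), (-130, 54), (-120
top mould 99 [ 98.9 100.3 133.9 137.6 137.8]
top rail seen y [(-200, 45), (-190, 48), (-180, 50), (-170, 44), (-160, 44), (-150, 47), (-140, 44), (-130, 46), (-120,
```

>>> jog_arm --commands '[{"fingers":0.0,"delta_pos":[0,0.01,0],"spin":0},{"fingers":0.0,"delta_pos":[0,0.03,0],"spin":0},{"fingers":0.0,"delta_pos":[0,0.06,0],"spin":0},{"fingers":0.0,"delta_pos":[0,0.1,-0.02],"spin":0},{"fingers":0.0,"delta_pos":[0,0.14,-0.05],"spin":0}]'

```text
time_s: 15.25
eef_pos: [653.2, -68.5, 75.3]
tool_rot: [-0.001, 0.986, 0.164, -0.002]
wrist_force: [0.2, 0.2, 0.2]
width: 0.3
finger_force: 0.0
```

>>> jog_arm --commands '[{"fingers":0.0,"delta_pos":[0,0.03,-0.04],"spin":0},{"fingers":0.0,"delta_pos":[0,0.04,-0.08],"spin":0},{"fingers":0.0,"delta_pos":[0,0.04,-0.12],"spin":0},{"fingers":0.0,"delta_pos":[0,0.04,-0.15],"spin":0},{"fingers":0.0,"delta_pos":[0,0.04,-0.15],"spin":0}]'

```text
time_s: 15.75
eef_pos: [668.0, -105.9, 231.2]
tool_rot: [0.002, 0.987, 0.164, 0.004]
wrist_force: [0.3, -0.9, 0.3]
width: 0.5
finger_force: 0.0
```

```bash
python3 - <<'E'
from r import *
s=sense(); print(s['eef_pos'].round(1))
for n in('scene','top'):
    c=snap(n,n+'8'); q=rail(pts(c)); ok=c['range_z']>0
    for zl,zh in((70,80),):
        k=ok&(abs(q[...,0])<46)&(q[...,2]>zl)&(q[...,2]<zh)&(q[...,1]<155)&(q[...,1]>-60)
        n_,l,st,_=cv2.connectedComponentsWithStats(cv2.dilate(k.astype(np.uint8),np.ones((5,5)))); k&=l==1+np.argmax(st[1:,4])
        print(n,'mould',k.sum(),np.percentile(q[k][:,1],[0.5,1,3,50,97,99,99.5]).round(1), cv2.minAreaRect(q[k][:,:2].astype(np.float32)))
    k=ok&(q[...,2]>85)&(q[...,1]>80)&(q[...,1]<300)&(abs(q[...,0])<90)
    for lo in range(85,240,15):
        m=k&(q[...,2]>=lo)&(q[...,2]<lo+15)&(abs(q[...,0])<60)
        if m.sum()>8: print(lo,m.sum(),np.percentile(q[m],[3,50,97],axis=0)[:,1:].round(0).tolist(),end='; ')
    print()
E
```

```text
[ 668.  -105.9  231.2]
scene mould 150 [ 78.   78.   78.1  83.  101.6 101.8 101.8] ((-0.4969482421875, 89.64368438720703), (91.20511627197266, 23.651309967041016), 0.563052237033844)
175 262 [[154.0, 186.0], [160.0, 188.0], [176.0, 190.0]]; 190 198 [[160.0, 190.0], [177.0, 192.0], [181.0, 201.0]]; 205 127 [[160.0, 208.0], [164.0, 218.0], [170.0, 220.0]]; 220 36 [[161.0, 220.0], [165.0, 221.0], [167.0, 221.0]]; 
top mould 427 [ 20.2  20.4  21.2  80.3 138.7 139.5 139.7] ((-0.13976287841796875, 80.07936096191406), (91.67220306396484, 120.01248931884766), 0.08047260344028473)
85 17 [[199.0, 86.0], [200.0, 93.0], [202.0, 99.0]]; 100 15 [[196.0, 100.0], [197.0, 109.0], [199.0, 114.0]]; 115 16 [[193.0, 116.0], [194.0, 124.0], [196.0, 129.0]]; 130 18 [[190.0, 131.0], [192.0, 137.0], [193.0, 143.0]]; 145 16 [[188.0, 147.0], [189.0, 151.0], [190.0, 157.0]]; 160 18 [[184.0, 160.0], [186.0, 167.0], [187.0, 174.0]]; 175 174 [[153.0, 180.0], [158.0, 188.0], [183.0, 190.0]]; 190 280 [[155.0, 190.0], [174.0, 192.0], [181.0, 196.0]]; 205 80 [[159.0, 213.0], [164.0, 218.0], [169.0, 220.0]]; 220 63 [[160.0, 220.0], [164.0, 221.0], [168.0, 225.0]];
```

Mould: length 120.0 mm, centre at rail y 80.1, so the carrier is at 0.2401, in the detent. Hood inner face slopes 10.7°, giving θ≈1.38 with hinge y≈161, as specified. Now over and behind the hood.

>>> jog_arm --commands '[{"fingers":0.0,"delta_pos":[0,-0.04,-0.01],"spin":0},{"fingers":0.0,"delta_pos":[0,-0.085,-0.01],"spin":0},{"fingers":0.0,"delta_pos":[0,-0.13,-0.01],"spin":0},{"fingers":0.0,"delta_pos":[0,-0.175,-0.01],"spin":0},{"fingers":0.0,"delta_pos":[0,-0.22,-0.01],"spin":0}]'

```text
time_s: 16.35
eef_pos: [594.3, 105.3, 234.5]
tool_rot: [-0.0, 0.986, 0.164, -0.002]
wrist_force: [0.8, 0.5, -0.7]
width: 0.6
finger_force: 0.0
```

>>> jog_arm --commands '[{"fingers":0.0,"delta_pos":[0,-0.045,0],"spin":0},{"fingers":0.0,"delta_pos":[0,-0.09,0],"spin":0},{"fingers":0.0,"delta_pos":[0,-0.135,0],"spin":0},{"fingers":0.0,"delta_pos":[0,-0.17,0],"spin":0},{"fingers":0.0,"delta_pos":[0,-0.19,0],"spin":0}]'

```text
time_s: 16.85
eef_pos: [532.6, 285.9, 234.5]
tool_rot: [0.0, 0.986, 0.165, -0.002]
wrist_force: [0.5, -0.2, -0.4]
width: 0.9
finger_force: 0.0
```

```bash
python3 - <<'E'
from r import *
print(rail(sense()['eef_pos'][None,None])[0,0]); go(*rw(0,225),150,-71.25)
E
```

```text
[ -1.74119975 234.55521879 234.45596474]
t 16.85 tcp [532.6 285.9 234.5] yaw -71.0 F [ 0.5 -0.2 -0.4] -> d [0.002  0.0096 0.0844] spin 0.25 (or -179.75)
```

>>> jog_arm --commands '[{"fingers":0.0,"delta_pos":[0.002,0,0.03],"spin":0},{"fingers":0.0,"delta_pos":[0.002,0,0.06],"spin":0},{"fingers":0.0,"delta_pos":[0.002,0,0.084],"spin":0},{"fingers":0.0,"delta_pos":[0.002,0.005,0.084],"spin":0},{"fingers":0.0,"delta_pos":[0.002,0.01,0.084],"spin":0}]'

```text
time_s: 17.35
eef_pos: [539.3, 274.5, 152.0]
tool_rot: [0.0, 0.986, 0.164, -0.001]
wrist_force: [0.0, -0.2, 1.7]
width: 0.5
finger_force: 0.0
```

>>> jog_arm --commands '[{"fingers":0.0,"delta_pos":[0,0.005,0],"spin":0},{"fingers":0.0,"delta_pos":[0,0.01,0],"spin":0},{"fingers":0.0,"delta_pos":[0,0.015,0],"spin":0},{"fingers":0.0,"delta_pos":[0,0.02,0],"spin":0},{"fingers":0.0,"delta_pos":[0,0.025,0],"spin":0}]'

```text
time_s: 17.85
eef_pos: [547.5, 251.2, 152.5]
tool_rot: [-0.0, 0.986, 0.164, 0.0]
wrist_force: [0.5, -0.1, 0.2]
width: -0.0
finger_force: 0.0
```

```bash
cat > arc.py <<'E'
from r import *
s=sense(); p=rail(s['eef_pos'][None,None])[0,0]; print('rail',p.round(1),'F',(s['wrist_force'][:2]@EY).round(1),s['wrist_force'].round(1))
r=122
for th in np.arange(1.35,-.01,-.09): 
    y=160-r*np.cos(th)+52*np.sin(th)+17.5; z=42+r*np.sin(th)+52*np.cos(th)-22
    print(round(th,2),'dy %.3f dz %.3f'%((p[1]-y)/1000,(p[2]-z)/1000))
E
python3 arc.py
```

```text
rail [  1.2 196.9 152.5] F -0.2 [ 0.5 -0.1  0.2]
1.35 dy -0.005 dz 0.002
1.26 dy 0.007 dz 0.000
1.17 dy 0.019 dz -0.000
1.08 dy 0.031 dz 0.000
0.99 dy 0.043 dz 0.002
0.9 dy 0.055 dz 0.005
0.81 dy 0.066 dz 0.008
0.72 dy 0.077 dz 0.013
0.63 dy 0.087 dz 0.019
0.54 dy 0.097 dz 0.025
0.45 dy 0.107 dz 0.033
0.36 dy 0.115 dz 0.041
0.27 dy 0.123 dz 0.050
0.18 dy 0.130 dz 0.059
0.09 dy 0.136 dz 0.070
-0.0 dy 0.141 dz 0.080
```

>>> jog_arm --commands '[{"fingers":0.0,"delta_pos":[0,0.005,0],"spin":0},{"fingers":0.0,"delta_pos":[0,0.01,0],"spin":0},{"fingers":0.0,"delta_pos":[0,0.015,0],"spin":0},{"fingers":0.0,"delta_pos":[0,0.02,0],"spin":0},{"fingers":0.0,"delta_pos":[0,0.025,0],"spin":0}]'

```text
time_s: 18.35
eef_pos: [555.6, 227.7, 152.4]
tool_rot: [-0.0, 0.986, 0.164, 0.0]
wrist_force: [-0.6, 3.9, 4.3]
width: 0.6
finger_force: 2.1
```

```bash
python3 arc.py; python3 - <<'E'
from r import *
c=snap('scene','s9'); t=snap('top','t9')
cv2.imwrite('pics/v9.png',np.hstack([cv2.resize(c['frame'][120:300,200:440],(400,300)),cv2.resize(t['frame'][120:270,160:360],(400,300))])[...,::-1])
E
```

```text
rail [  1.3 172.  152.4] F 3.9 [-0.6  3.9  4.3]
1.35 dy -0.030 dz 0.002
1.26 dy -0.018 dz 0.000
1.17 dy -0.006 dz -0.000
1.08 dy 0.006 dz 0.000
0.99 dy 0.018 dz 0.002
0.9 dy 0.030 dz 0.005
0.81 dy 0.041 dz 0.008
0.72 dy 0.052 dz 0.013
0.63 dy 0.062 dz 0.019
0.54 dy 0.072 dz 0.025
0.45 dy 0.082 dz 0.033
0.36 dy 0.090 dz 0.041
0.27 dy 0.098 dz 0.050
0.18 dy 0.105 dz 0.059
0.09 dy 0.111 dz 0.070
-0.0 dy 0.116 dz 0.080
```

View pics/v9.png

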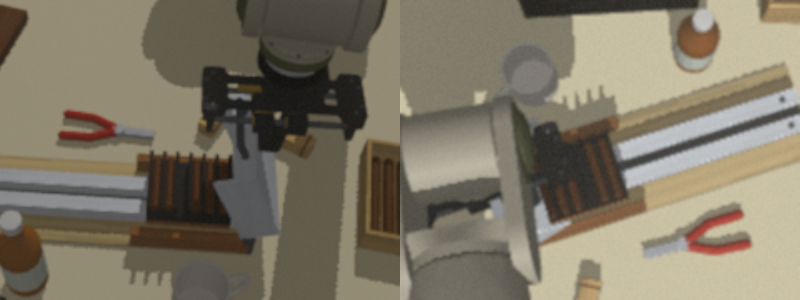

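The scene crop shows the finger behind the hood at about (265,125), pushing it forward, with the carrier seated. I'll follow the arc.

>>> jog_arm --commands '[{"fingers":0.0,"delta_pos":[0,0.008,0],"spin":0},{"fingers":0.0,"delta_pos":[0,0.018,0.002],"spin":0},{"fingers":0.0,"delta_pos":[0,0.03,0.005],"spin":0},{"fingers":0.0,"delta_pos":[0,0.041,0.008],"spin":0},{"fingers":0.0,"delta_pos":[0,0.052,0.013],"spin":0}]'

```text
time_s: 18.95
eef_pos: [572.7, 177.5, 139.3]
tool_rot: [0.0, 0.986, 0.164, 0.0]
wrist_force: [-0.8, 1.2, 4.8]
width: 0.5
finger_force: 2.0
```

```bash
python3 arc.py
```

```text
rail [  1.4 119.  139.3] F 1.4 [-0.8  1.2  4.8]
1.35 dy -0.083 dz -0.011
1.26 dy -0.071 dz -0.013
1.17 dy -0.059 dz -0.013
1.08 dy -0.047 dz -0.013
0.99 dy -0.035 dz -0.011
0.9 dy -0.023 dz -0.009
0.81 dy -0.012 dz -0.005
0.72 dy -0.001 dz -0.000
0.63 dy 0.009 dz 0.005
0.54 dy 0.019 dz 0.012
0.45 dy 0.029 dz 0.019
0.36 dy 0.037 dz 0.028
0.27 dy 0.045 dz 0.037
0.18 dy 0.052 dz 0.046
0.09 dy 0.058 dz 0.057
-0.0 dy 0.063 dz 0.067
```

>>> jog_arm --commands '[{"fingers":0.0,"delta_pos":[0,0.009,0.005],"spin":0},{"fingers":0.0,"delta_pos":[0,0.019,0.012],"spin":0},{"fingers":0.0,"delta_pos":[0,0.029,0.019],"spin":0},{"fingers":0.0,"delta_pos":[0,0.037,0.028],"spin":0},{"fingers":0.0,"delta_pos":[0,0.045,0.037],"spin":0}]'

```text
time_s: 19.45
eef_pos: [586.9, 135.3, 101.3]
tool_rot: [0.0, 0.986, 0.164, -0.0]
wrist_force: [0.9, -1.3, 4.1]
width: 0.6
finger_force: 1.5
```

>>> jog_arm --commands '[{"fingers":0.0,"delta_pos":[0,0.004,0.005],"spin":0},{"fingers":0.0,"delta_pos":[0,0.007,0.01],"spin":0},{"fingers":0.0,"delta_pos":[0,0.01,0.015],"spin":0},{"fingers":0.0,"delta_pos":[0,0.012,0.02],"spin":0},{"fingers":0.0,"delta_pos":[0,0.014,0.023],"spin":0}]'

```text
time_s: 19.95
eef_pos: [591.2, 123.1, 78.7]
tool_rot: [-0.0, 0.986, 0.164, -0.0]
wrist_force: [0.6, 1.2, 0.8]
width: 0.6
finger_force: 0.4
```

```bash
python3 arc.py | (head -1;tail -2)
```

```text
rail [ 1.4 61.6 78.7] F 0.9 [0.6 1.2 0.8]
```

>>> jog_arm --commands '[{"fingers":0.0,"delta_pos":[0,0.002,0.002],"spin":0},{"fingers":0.0,"delta_pos":[0,0.003,0.004],"spin":0},{"fingers":0.0,"delta_pos":[0,0.003,0.005],"spin":0},{"fingers":0.0,"delta_pos":[0,0.003,0.006],"spin":0},{"fingers":0.0,"delta_pos":[0,0.003,0.007],"spin":0}]'

```text
time_s: 20.45
eef_pos: [592.4, 120.0, 73.3]
tool_rot: [0.0, 0.986, 0.164, 0.0]
wrist_force: [-5.8, -1.4, 14.2]
width: 0.4
finger_force: 7.3
```

```bash
cat > hood.py <<'E'
from r import *
s=sense(); print(rail(s['eef_pos'][None,None])[0,0].round(1),s['wrist_force'].round(1),s['finger_force'])
for n in('scene','top'):
    c=camera(n); q=rail(pts(c)); k=(c['range_z']>0)&(abs(q[...,0])<66)&(q[...,1]>20)&(q[...,1]<158)&(q[...,2]>86)&(q[...,2]<112)
    if k.sum()<30: continue
    x=q[k]; x=x[abs(x[:,2]-np.median(x[:,2]))<8]; p=np.polyfit(x[:,1],x[:,2],1); print(n,len(x),'z med',np.median(x[:,2]).round(1),'slope',p[0].round(3))
E
python3 hood.py
```

```text
[ 1.6 58.2 73.3] [-5.8 -1.4 14.2] 7.304894938861253
scene 1832 z med 92.3 slope 0.001
top 45 z med 93.7 slope 0.003
```

Force rose to 14 N with the hood top flat at z≈93, so it is closed. Retreat and verify.

>>> jog_arm --commands '[{"fingers":0.0,"delta_pos":[0,0,-0.01],"spin":0},{"fingers":0.0,"delta_pos":[0,0,-0.04],"spin":0},{"fingers":0.0,"delta_pos":[0,0,-0.08],"spin":0},{"fingers":0.0,"delta_pos":[0,0,-0.12],"spin":0},{"fingers":0.0,"delta_pos":[0,0,-0.12],"spin":0}]'

```text
time_s: 21.05
eef_pos: [594.3, 120.4, 198.4]
tool_rot: [0.001, 0.986, 0.164, 0.005]
wrist_force: [-0.3, 0.1, 0.2]
width: 0.6
finger_force: 0.0
```

```bash
python3 hood.py; python3 - <<'E'
from r import *
for n in ('scene','top'):
    c=snap(n,n+'f'); P=pts(c); q=rail(P); ok=c['range_z']>0
    k=ok&(P[...,2]>54)&(P[...,2]<72)&(abs(P[...,0]-591)<45)&(abs(P[...,1]+350)<90)
    print(n,'block',k.sum(),cv2.minAreaRect(P[k][:,:2].astype(np.float32)) if k.sum() else '')
    k=ok&(abs(q[...,0])<46)&(q[...,1]>-100)&(q[...,1]<60)&(q[...,2]>58)&(q[...,2]<79)&(c['frame'].max(-1)<110)
    if k.sum(): print('mould rear y',k.sum(),np.percentile(q[k][:,1],[1,10,50]).round(1))
c=cv2.imread('pics/scenef.png'); cv2.imwrite('pics/vf.png',c)
E
```

```text
[  3.5  58.  198.4] [-0.3  0.1  0.2] 0.0
scene 2784 z med 92.3 slope 0.0
top 371 z med 93.6 slope 0.0
scene block 531 ((592.4226684570312, -349.3099670410156), (42.29921340942383, 111.47647857666016), 6.242069721221924)
mould rear y 6 [-17.2 -16.8 -10.5]
top block 564 ((592.3025512695312, -350.5999755859375), (40.3640022277832, 111.4035873413086), 5.572277545928955)
mould rear y 1 [-17.9 -17.9 -17.9]
```

View pics/vf.png

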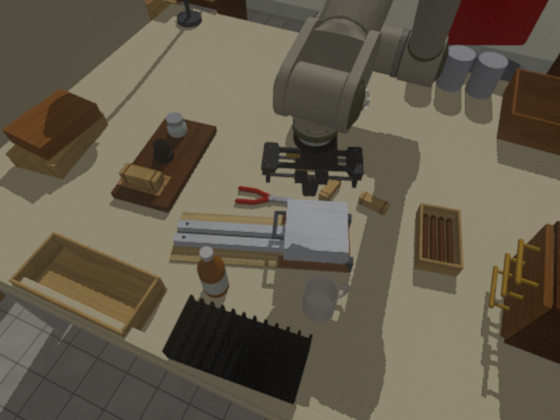

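The final view shows the block on the pad at (143,180), the hood closed flat over the mould at (315,230), the arm clear, and every bystander where it was.

```bash
python3 -c "
from plant import *
print(sign_off())"
```

```text
the job is handed in; nothing more can be done
None
```

The job is handed in and the camera checks were good, but `sign_off()` gave no verdict: the block lies flat on the cork pad, the carrier measured 0.240 m just before the hood closed over it, the hood is closed flat, and the arm is clear at about 21 s.

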